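# Twist out the dust filter and lay it down for cleaning

### The arm

A 6-joint arm with a two-finger parallel gripper is mounted at the origin on the work surface. World frame = base frame: x ahead of the robot, y to its left, z up, the work surface at z = 0. Lengths are in m, angles in rad, forces in N, time in s.
With the tool pointing down it reaches from about 0.35 to 0.925 m from the base axis. Payload 6.4 kg.
Tool frame: the origin (TCP) lies at the very end of the fingers, on their centre line; the grasp point (between the pads) lies 19 mm behind it; z points along the fingers, x is the direction in which the jaws open and shut, and the axes are right-handed (so a half turn about z gives the same grasp; the last joint's range is limited). The gripper opens to 85 mm and grips with 20 to 120 N. Pads are 22 mm wide; open, the fingers measure 114 mm over their backs; the gripper's body (76 mm by 85 mm) begins 54 mm behind the grasp point. The pads swing forward as they close: fully open they stand 13 mm farther back than shut.
Start: joints at [-1.33, 0.245, 1.558, -0, 1.339, -0.174], TCP at [0.262, -0.595, 0.231] pointing down, gripper open.
Joint ranges: [-3.13, 3.13], [-1.02, 2.26], [0.13, 2.54], [-0.95, 4.09], [0.21, 2.88], [-2.74, 2.74]. Speed limits (rad/s): [2.57, 2.57, 3.14, 3.14, 3.14, 3.14].

### API

Orientations are given as a 3x3 rotation matrix whose columns are the frame's x, y, z axes.
In Python, from bench import monitor, grab_frame, get_calibration, finish_job gives the robot as it stands.
- The arm moves only by the tool play_rows, never from a script. Its argument "rows" is a list of rows, each a list of 7 numbers: the shift along the tool's x, y, z as a fraction of full scale, then the turn, a rotation vector about the tool's x, y, z as a fraction of full scale, then the gripper's target within -1 to 1 (fully open at 1, half-way at 0, shut at -1). In form: [[dx, dy, dz, wx, wy, wz, hand], ...]. A call has 1 to 12 rows; each row shifts and turns the commanded pose from where the row before left it, along the tool's axes as they then stand; what a row does not reach is not made up. Full scale, the value 1, is 150 mm for a shift and 360 degrees for a turn. A row lasts 1/12 s, in which the tool goes at most 41.7 mm and 7.16 degrees, less where a joint would pass 70% of its speed; a pose out of reach is approached as far as the arm can. A call with a number of a shift or a turn outside -1 to 1 is refused whole. A call with a gripper value outside its range is refused whole. The fingers move at their own pace and stop on an object; "newtons" is the grip in N (left out, the last holds). Time passes only in rows, so rows that do not move let the fingers close. It gives the time, the measured TCP pose, the force and the opening at its end, in the units of the state.
- monitor.sense(): the state, without advancing time (a new reading comes with each control period).
- grab_frame(name): name is "scene" or "top" or "wrist"; returns (picture, depth): 420x560x3 uint8, red, green, blue; 420x560 float32, m along the optical axis (not along the pixel's ray), 0 where there is no reading.
- get_calibration(name): a dict with "fovy" (degrees; the focal length in pixels is half the picture's height over the tangent of half this angle, whatever the lens; pixels are square), "cx", "cy" (the principal point, pixels), "T" (4x4, takes a point from camera to world coordinates). Camera axes: x right, y down, z forward; pixel columns grow to the right and rows downward; lengths in m; the calibration is good to about 2 mm. A picture is of the moment at which its call begins: read the wrist's pose just before it. get_calibration takes no time and is no camera call; for the wrist camera it gives the pose at the moment of the call.
- finish_job(): hands the job in, once; it reports no verdict.
The state is a dict: "time_s": time; "joint_pos": joint angles; "joint_velocities": joint speeds; "joint_torque": joint torques, N m; "ee_pos": TCP position; "ee_rot": TCP orientation; "force": force on the tool from outside, world axes, zero at the start; "ft_torque": the same for the moment, N m; "opening": opening from 0.0 (shut) to 1.0 (fully open).
Only numpy, scipy, OpenCV 4.12 (cv2) and the standard library are available. Lean on these libraries where they do the work, as an engineer would, in place of code of your own. Each camera call takes 0.05 s, during which the arm holds its last target.

### The job

Unlock the dust extractor's filter cartridge by turning its orange bar anticlockwise (seen from above) from the red marks to the green marks, and lift it straight out. Stand it upright on the round wooden bat and let go of it; then take it again at another tilt and gently lay it down on its side, wholly inside the grey cleaning tray, keeping hold of it until it lies there. Leave the bowl, the jar and the brush where they are.

Things in the scene. Friction and masses are not known exactly. Their poses are not given: they have to be found in the camera images.
- extractor: Grey bench dust extractor, fixed, 190 x 190 x 95 mm high, white top with a round black bayonet socket in the middle. Origin: centre of its underside, on the socket's axis; z up. Red marks on its top, along its +x and -x axes: bar locked. Green marks, 70 degrees (1.22 rad) anticlockwise from these: bar free to lift.
- socket (a point): Mouth of the socket, on its axis, at the height of the extractor's top (95 mm), where the flange rests. Stops end the turn 4 degrees beyond the red marks and 4 degrees beyond the green ones. The cartridge comes out only with its bar within about 10 degrees of the green marks; lifting its foot clear takes 85 mm, straight up.
- cartridge: Filter cartridge, about 0.2 kg, 122 mm high: white pleated cylinder 46 mm in diameter, 80 mm high; on it an eight-sided blue flange 64 mm across, 6 mm thick; on that an orange grip bar. Two lugs under the flange, along x, reach 30 mm from the axis. Origin: centre of its foot; z along its axis towards the bar, x along the bar. It starts hanging in the socket, locked, foot 15 mm above the table.
- bar (a point): Middle of the orange grip bar, on the cartridge's axis, 110 mm above the foot, 24 mm above the flange. The bar is 50 mm long (cartridge's x), 14 mm thick (y) and 36 mm high (86 to 122 mm above the foot). At the start it points 0 to 17 degrees anticlockwise of the extractor's x axis, and turns easily.
- foot (a point): Centre of the cartridge's foot.
- bar_top (a point): Centre of the top face of the orange bar, 122 mm above the foot.
- bat: Round pale wooden potter's bat, fixed, 180 mm in diameter, 12 mm thick. Origin: centre of its underside; z up.
- tray: Shallow grey plastic cleaning tray, fixed, 220 mm (x) by 200 mm (y) outside, walls 5 mm thick and 20 mm high, floor 5 mm thick. Origin: centre of its underside; z up. The cartridge may lie in any direction in it; it then rests on the edges of its flange and foot, its axis 23 to 32 mm above the tray's floor.
- bowl: Small terracotta bowl, 120 mm in diameter, 50 mm high, loose, to be left alone. Origin: centre of its foot.
- jar: Amber jar with a white cap, 56 mm in diameter, 70 mm high, loose, to be left alone. Origin: centre of its foot.
- brush: Cleaning brush lying on the table, about 200 mm long, loose, to be left alone. Origin: middle of its underside.
There are look-alikes about, which are no part of the job. Leave any black or turquoise look-alike of the cartridge alone.

How it is judged:
By the outcome, as a careful person would: the job done as asked, in the order asked, and still so for the second after the job is handed in, with the robot touching nothing.
It also fails if it takes over 64 s, if anything falls off the work surface, if the arm or the gripper's body presses on something with over 40 N, if the wrist force passes 120 N, or if a joint passes its speed limit or range.

## Working session

There is one attempt and no reset: what is moved stays moved. The work goes in short steps, Python scripts to look and compute and a tool call to move; the robot and the scene stay as the last step left them, time stands still between calls to the robot, and variables do not carry over. Pictures are saved under pics/ and viewed, and the job is handed in when it is done.

Besides the shell and the picture viewer there is one more tool, called after "Emit:" as name([rows], argument=value, ...), one row to a line, values as JSON. play_rows: Moves the arm, as the interface text tells. Its arguments: {"type":"object","properties":{"rows":{"type":"array"},"newtons":{"type":"number"}},"required":["rows"]}

```bash
ls; mkdir -p pics; python3 - <<'E'
from bench import monitor, grab_frame, get_calibration
import cv2,numpy as np
s=monitor.sense();print(s)
for n in ["scene","top","wrist"]:
    im,d=grab_frame(n);cv2.imwrite(f"pics/{n}0.png",cv2.cvtColor(im,cv2.COLOR_RGB2BGR));np.save(f"pics/{n}0.npy",d)
    c=get_calibration(n);print(n,c,(d==0).mean(),d.max())
E
```

```text
pics
{'time_s': 0.0, 'joint_pos': array([-1.33011507e+00,  2.45799241e-01,  1.55902753e+00,  3.26075029e-05,
        1.33870868e+00, -1.74142845e-01]), 'joint_velocities': array([-0.00080635, -0.00093483,  0.00087765, -0.0005894 ,  0.00236743,
       -0.00193522]), 'joint_torque': array([ 8.30516674e-04, -4.29508781e+01, -3.26125038e+01, -6.24325799e-05,
        5.38657507e-03,  2.88674343e-06]), 'ee_pos': array([ 0.26181987, -0.59432161,  0.23018255]), 'ee_rot': array([[ 4.03021654e-01, -9.15190340e-01, -4.32274177e-04],
       [-9.15188454e-01, -4.03021718e-01,  1.89435859e-03],
       [-1.90791456e-03, -3.67855197e-04, -9.99998112e-01]]), 'force': array([ 0.62315665, -0.33822769, -0.26285265]), 'ft_torque': array([-0.05638409, -0.02324328,  0.01260613]), 'opening': 1.0017544061609585}
scene {'fovy': 52.39987806497291, 'cx': 273.00438043862505, 'cy': 205.26646007545233, 'T': array([[ 0.59505184,  0.45843477, -0.66011428,  1.2585219 ],
       [ 0.80361704, -0.35025852,  0.48116382, -0.50351375],
       [-0.01062843, -0.8167965 , -0.57682797,  0.69778415],
       [ 0.        ,  0.   
[... 195 characters left out ...]
01,  1.40908982e-01,
         3.42319179e-01],
       [-9.99885612e-01, -1.49410418e-02,  2.35141219e-03,
        -1.32612114e-03],
       [-2.22352487e-04, -1.40928425e-01, -9.90019762e-01,
         1.50528563e+00],
       [ 0.00000000e+00,  0.00000000e+00,  0.00000000e+00,
         1.00000000e+00]])} 0.0038435374149659862 2.434965
wrist {'fovy': 69.37932539429671, 'cx': 277.2654903239381, 'cy': 209.4895334862177, 'T': array([[ 0.40244382, -0.88257736, -0.24309706,  0.3235176 ],
       [-0.91544254, -0.38856942, -0.1047796 , -0.56674137],
       [-0.00198398,  0.2647093 , -0.96432622,  0.37197432],
       [ 0.        ,  0.        ,  0.        ,  1.        ]])} 0.004013605442176871 1.1876644
```

View pics/scene0.png

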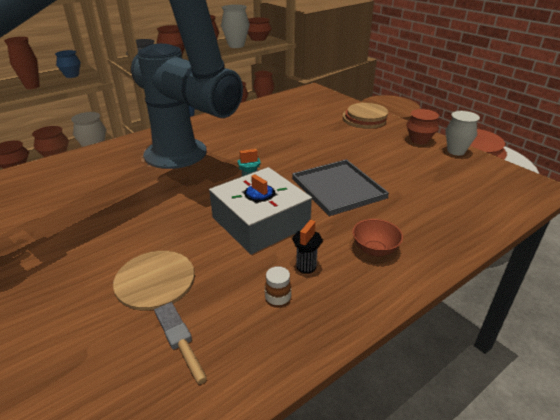

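View pics/top0.png

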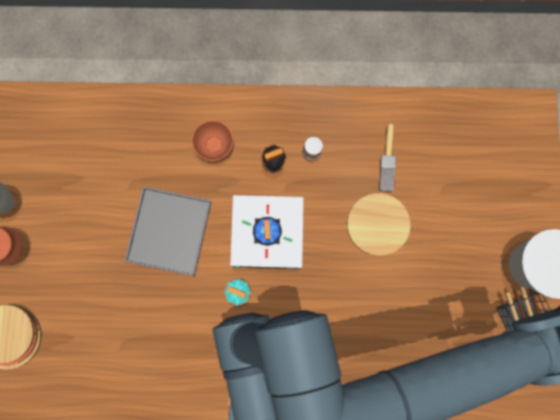

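View pics/wrist0.png

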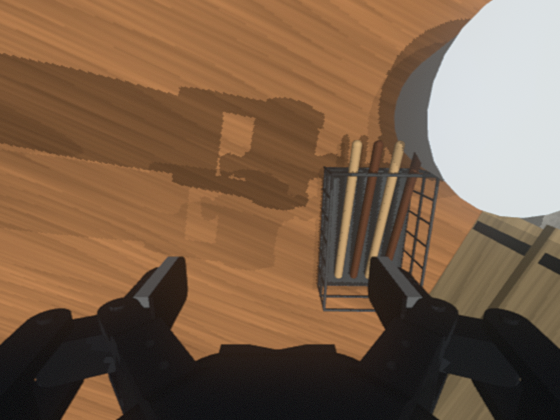

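The top view shows three orange bars:
- (267,230) sits on a blue flange in the white-topped extractor. This is the cartridge.
- (273,157) is on the black look-alike.
- (237,292) is on the turquoise look-alike.

The pale bat is at (379,224) and the grey tray at (170,232). The round wooden thing at (10,335) has a red rim, so it isn't the bat. Next I'll confirm in a crop and measure.

```bash
cat > h.py <<'E'
import numpy as np, cv2
from bench import monitor, grab_frame, get_calibration
def K(c): 
    return 210/np.tan(np.radians(c['fovy'])/2)
def ray(c,uv):
    uv=np.atleast_2d(uv).astype(float); f=K(c)
    d=np.c_[(uv[:,0]-c['cx'])/f,(uv[:,1]-c['cy'])/f,np.ones(len(uv))]
    return c['T'][:3,3], d@c['T'][:3,:3].T
def plane(c,uv,z):
    o,d=ray(c,uv); return o+d*((z-o[2])/d[:,2])[:,None]
def cloud(c,d):
    v,u=np.mgrid[:d.shape[0],:d.shape[1]]
    o,r=ray(c,np.c_[u.ravel(),v.ravel()])
    return (o+r*d.ravel()[:,None]).reshape(d.shape+(3,))
def proj(c,p):
    q=(np.atleast_2d(p)-c['T'][:3,3])@c['T'][:3,:3]; f=K(c)
    return np.c_[q[:,0]/q[:,2]*f+c['cx'],q[:,1]/q[:,2]*f+c['cy']]
def tri(c1,u1,c2,u2):
    o1,d1=ray(c1,u1);o2,d2=ray(c2,u2);d1=d1[0];d2=d2[0]
    t=np.linalg.lstsq(np.c_[d1,-d2],o2-o1,rcond=None)[0]
    a=o1+t[0]*d1;b=o2+t[1]*d2
    return (a+b)/2,np.linalg.norm(a-b)
def save(im,name,box=None,k=1):
    if box: im=im[box[1]:box[3],box[0]:box[2]]
    cv2.imwrite('pics/'+name,cv2.resize(cv2.cvtColor(im,cv2.COLOR_RGB2BGR),None,fx=k,fy=k,interpolation=cv2.INTER_CUBIC))
def orange(im):
    h=cv2.cvtColor(im,cv2.COLOR_RGB2HSV)
    return ((h[...,0]>=5)&(h[...,0]<=16)&(h[...,1]>190)&(h[...,2]>120))
E
python3 - <<'E'
from h import *
im=cv2.cvtColor(cv2.imread('pics/top0.png'),cv2.COLOR_BGR2RGB); d=np.load('pics/top0.npy');c=get_calibration('top')
P=cloud(c,d)
sc=cv2.cvtColor(cv2.imread('pics/scene0.png'),cv2.COLOR_BGR2RGB);ds=np.load('pics/scene0.npy');cs=get_calibration('scene');Q=cloud(cs,ds)
a=cv2.resize(cv2.cvtColor(im[190:275,225:310],cv2.COLOR_RGB2BGR),(400,400),interpolation=cv2.INTER_CUBIC)
b=cv2.resize(cv2.cvtColor(sc[165:245,205:315],cv2.COLOR_RGB2BGR),(400,400),interpolation=cv2.INTER_CUBIC)
cv2.imwrite('pics/crop0.png',np.hstack([a,b]))
def rect(m,name,z):
    cs_,_=cv2.findContours(m.astype(np.uint8),cv2.RETR_EXTERNAL,cv2.CHAIN_APPROX_NONE)
    k=max(cs_,key=cv2.contourArea)[:,0]
    w=plane(c,k,z)[:,:2]
    r=cv2.minAreaRect((w*1000).astype(np.float32));print(name,r)
    return w
hsv=cv2.cvtColor(im,cv2.COLOR_RGB2HSV)
v,u=np.mgrid[:420,:560]
Z=P[...,2]
m=(u>220)&(u<315)&(v>185)&(v<280)&(hsv[...,1]<60)&(hsv[...,2]>130)
print('ext z',np.median(Z[m]));rect(m,'ext',.095)
m=(u>120)&(u<218)&(v>180)&(v<282)&(hsv[...,1]<90)
print('tray z',np.percentile(Z[m],[5,50,95]));rect(m,'tray',.02)
m=(u>340)&(u<418)&(v>188)&(v<262)&(hsv[...,2]>150)&(hsv[...,1]<150)
print('bat z',np.median(Z[m]));w=rect(m,'bat',.012);print(cv2.minEnclosingCircle((w*1000).astype(np.float32)))
m=orange(im)
n,l,st,ce=cv2.connectedComponentsWithStats(m.astype(np.uint8))
for i in range(1,n):
    if st[i,4]>20: print('orange top',ce[i],st[i,4],np.median(P[l==i],0),np.percentile(P[l==i][:,2],95), cv2.minAreaRect((plane(c,np.c_[u[l==i],v[l==i]],.137)[:,:2]*1000).astype(np.float32)))
m=orange(sc)
n,l,st,ce=cv2.connectedComponentsWithStats(m.astype(np.uint8))
for i in range(1,n):
    if st[i,4]>20: print('orange scene',ce[i],st[i,4],np.median(Q[l==i],0))
# marks
for nm,lo,hi in (('red',0,4),('red2',174,180),('green',50,80)):
    m=(u>230)&(u<305)&(v>195)&(v<268)&(hsv[...,0]>=lo)&(hsv[...,0]<=hi)&(hsv[...,1]>120)&(hsv[...,2]>60)
    n,l,st,ce=cv2.connectedComponentsWithStats(m.astype(np.uint8))
    for i in range(1,n):
        if st[i,4]>3: print(nm,ce[i],st[i,4],plane(c,ce[i],.095)[0])
E
```

```text
ext z 0.09202358574147518
ext ((496.6079406738281, 9.814712524414062), (191.75291442871094, 194.06784057617188), 89.2927017211914)
tray z [-0.00057205  0.00528261  0.01890602]
tray ((502.58404541015625, 290.8669738769531), (201.9515838623047, 221.326416015625), 79.17312622070312)
bat z 0.007861267440578468
bat ((529.001953125, -309.9381103515625), (207.01853942871094, 221.6179656982422), 0.8640924096107483)
((526.95556640625, -305.3285217285156), 146.90399169921875)
orange scene [248.        150.7826087] 46 [0.33472714 0.08203778 0.12001666]
orange scene [258.64583333 179.0625    ] 48 [0.50121141 0.00478465 0.13520393]
orange scene [307.625      226.47727273] 88 [ 0.70915555 -0.00956804  0.12063232]
red [267.25 208.  ] 8 [0.55949172 0.00954816 0.095     ]
red [266. 253.] 7 [0.43762602 0.0109627  0.095     ]
```

View pics/crop0.png

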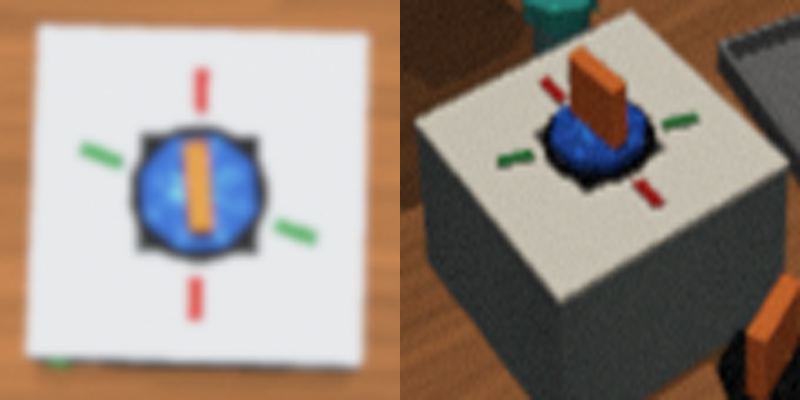

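The crop confirms it. The orange bar on the blue flange is in the extractor, a few degrees anticlockwise of the red marks (up/down in the picture), and the green marks lie 70° anticlockwise of those. The extractor centre is near (0.4975, 0.010). I'll move above it for a wrist view.

Emit:
play_rows([
  [-0.17,-0.17,-0.0074,0,0,0,1],
  [-0.17,-0.17,-0.0074,0,0,0,1],
  [-0.17,-0.17,-0.0074,0,0,0,1],
  [-0.17,-0.17,-0.0074,0,0,0,1],
  [-0.17,-0.17,-0.0074,0,0,0,1],
  [-0.17,-0.17,-0.0074,0,0,0,1],
  [-0.17,-0.17,-0.0074,0,0,0,1],
  [-0.17,-0.17,-0.0074,0,0,0,1],
  [-0.17,-0.17,-0.0074,0,0,0,1],
  [-0.17,-0.17,-0.0074,0,0,0,1],
  [-0.17,-0.17,-0.0074,0,0,0,1],
  [-0.17,-0.17,-0.0074,0,0,0,1],
])

```text
time_s: 1.15
ee_pos: [0.4188, -0.1897, 0.2445]
ee_rot: [[0.403, -0.915, 0.0], [-0.915, -0.403, 0.0], [0.0, -0.0, -1.0]]
force: [0.4, -0.8, 0.6]
opening: 0.999
```

Emit:
play_rows([
  [-0.17,-0.17,-0.0074,0,0,0,1],
  [-0.17,-0.17,-0.0074,0,0,0,1],
  [-0.17,-0.17,-0.0074,0,0,0,1],
  [-0.17,-0.17,-0.0074,0,0,0,1],
  [-0.17,-0.17,-0.0074,0,0,0,1],
  [-0.17,-0.17,-0.0074,0,0,0,1],
  [0,0,0,0,0,0.018,1],
  [0,0,0,0,0,0.018,1],
  [0,0,0,0,0,0.017,1],
  [0,0,0,0,0,0,1],
  [0,0,0,0,0,0,1],
])

```text
time_s: 2.07
ee_pos: [0.4969, 0.0102, 0.251]
ee_rot: [[0.084, -0.996, -0.0], [-0.996, -0.084, 0.0], [-0.0, 0.0, -1.0]]
force: [0.2, -0.8, 0.5]
opening: 1.001
```

```bash
python3 - <<'E'
from h import *
s=monitor.sense();print(s['time_s'],s['joint_pos'],s['ee_pos'],s['ee_rot'],s['force'])
c=get_calibration('wrist');im,d=grab_frame('wrist');save(im,'w1.png');np.save('pics/w1.npy',d)
import pickle;pickle.dump((im,d,c,s),open('pics/w1.pkl','wb'))
print(proj(c,[[.4975,.01,.137],[.4975,.01,.101]]))
E
```

```text
2.0667 [-2.07952276e-01 -1.38797415e-01  1.92092052e+00  5.78811448e-06
  1.35993174e+00  1.27827955e+00] [0.49688105 0.01023756 0.25102559] [[ 8.44625122e-02 -9.96426556e-01 -4.51070231e-04]
 [-9.96426648e-01 -8.44625658e-02  1.00961535e-04]
 [-1.38699304e-04  4.40930934e-04 -9.99999893e-01]] [ 0.16153771 -0.75707078  0.47521731]
[[278.8180325  205.56945457]
 [278.66785013 196.31740364]]
```

View pics/w1.png

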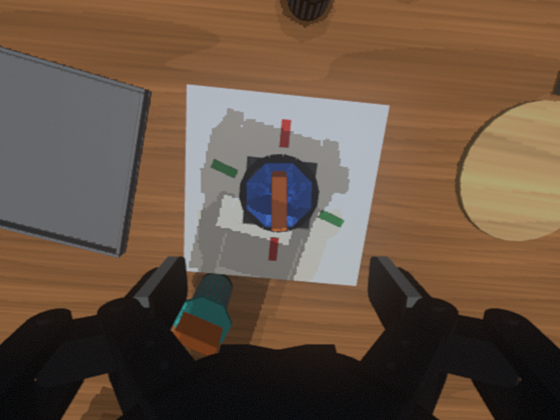

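The wrist view shows the orange bar on the blue flange at (279,200), just off the red-mark line (286,132)–(273,249). The green marks are at (223,168) and (331,218), the tray is on the left and the bat on the right.

```bash
python3 - <<'E'
from h import *
import pickle
im,d,c,s=pickle.load(open('pics/w1.pkl','rb'))
P=cloud(c,d);hsv=cv2.cvtColor(im,cv2.COLOR_RGB2HSV);v,u=np.mgrid[:420,:560]
roi=(u>265)&(u<295)&(v>165)&(v<240)
m=roi&(hsv[...,0]<20)&(hsv[...,1]>150)&(P[...,2]>.105)
print(m.sum(),np.percentile(P[m][:,2],[5,25,50,75,95]))
t=roi&(hsv[...,0]<20)&(hsv[...,1]>120)&(P[...,2]>.132)
q=P[t][:,:2];print('top face n',t.sum(),np.median(P[t],0),cv2.minAreaRect((q*1000).astype(np.float32)))
w=plane(c,np.c_[u[t],v[t]],.137)[:,:2];print('rays@.137',cv2.minAreaRect((w*1000).astype(np.float32)),w.mean(0))
# pca angle
e=np.linalg.eigh(np.cov(w.T))[1][:,1];print('bar yaw',np.degrees(np.arctan2(e[1],e[0])))
box=(u>180)&(u<400)&(v>80)&(v<290)
def marks(lo,hi):
    m=box&(((hsv[...,0]>=lo)&(hsv[...,0]<=hi))|((lo==0)&(hsv[...,0]>174)))&(hsv[...,1]>130)&(abs(P[...,2]-.095)<.006)
    n,l,st,ce=cv2.connectedComponentsWithStats(m.astype(np.uint8));r=[]
    for i in range(1,n):
        if st[i,4]>40: r.append(plane(c,ce[i],.095)[0]);print(lo,ce[i],st[i,4],r[-1],np.median(P[l==i][:,2]))
    return r
for r in (marks(0,4),marks(45,85)):
    if len(r)==2:
        dd=r[0]-r[1];print('mid',(r[0]+r[1])/2,'yaw',np.degrees(np.arctan2(dd[1],dd[0])))
# stereo height: top camera bar vs wrist
ct=get_calibration('top');it=cv2.cvtColor(cv2.imread('pics/top0.png'),cv2.COLOR_BGR2RGB);ht=cv2.cvtColor(it,cv2.COLOR_RGB2HSV)
mt=(u>258)&(u<277)&(v>215)&(v<245)&(ht[...,0]<22)&(ht[...,1]>90)
mt_c=np.array([u[mt].mean(),v[mt].mean()]);print(mt.sum(),mt_c)
print('tri',tri(ct,mt_c,c,[u[t].mean(),v[t].mean()]))
# flange
f=box&(hsv[...,0]>100)&(hsv[...,0]<125)&(hsv[...,1]>120)&(P[...,2]>.09);print('flange z',np.median(P[f][:,2]))
# bat: circle from wrist not whole. tray z etc from top
E
```

```text
659 [0.13476933 0.1353688  0.13585902 0.13631069 0.13688653]
top face n 787 [0.49994648 0.01023316 0.13582161] ((519.2393188476562, 11.444197654724121), (90.12305450439453, 12.568621635437012), 4.588791370391846)
rays@.137 ((494.9515075683594, 9.562472343444824), (57.16991424560547, 13.220622062683105), 3.6299588680267334) [0.49971462 0.01024937]
bar yaw -175.20351271824484
0 [284.79255319 132.5       ] 188 [0.55858365 0.00935086 0.095     ] 0.0929215375859902
0 [273.11764706 248.375     ] 136 [0.43957964 0.01090514 0.095     ] 0.09298836571253002
mid [0.49908164 0.010128   0.095     ] yaw -0.7482805520628215
76 [266.67105263 229.35526316]
tri (array([0.49759708, 0.00997477, 0.12772837]), np.float64(0.00011364466663044866))
flange z 0.09990241844826583
```

The bar's yaw is about +4.6°, its centre about (0.498, 0.010), and its top at 0.136–0.137. The extractor's yaw is −0.75°, so the turn to green is about +64.7° (0.18 of full scale, negative about tool z). Going down to grip.

Emit:
play_rows([
  [0,-0.0075,0.135,0,0,0,1],
  [0,0,0.135,0,0,0,1],
  [0,0,0.135,0,0,0,1],
  [0,0,0.135,0,0,0,1],
  [0,0,0.135,0,0,0,1],
  [0,0,0.135,0,0,0,1],
  [0,0,0.1,0,0,0,1],
  [0,0,0.035,0,0,0,1],
  [0,0,0,0,0,0,1],
  [0,0,0,0,0,0,1],
], newtons=50)

```text
time_s: 2.95
ee_pos: [0.4986, 0.0101, 0.1101]
ee_rot: [[0.082, -0.997, 0.001], [-0.997, -0.082, -0.0], [0.0, -0.001, -1.0]]
force: [1.5, 0.5, 0.6]
opening: 1.005
```

Emit:
play_rows([
  [0,0,0,0,0,0,-1],
  [0,0,0,0,0,0,-1],
  [0,0,0,0,0,0,-1],
  [0,0,0,0,0,0,-1],
  [0,0,0,0,0,0,-1],
  [0,0,0,0,0,0,-1],
  [0,0,0,0,0,0,-1],
  [0,0,0,0,0,0,-1],
  [0,0,0,0,0,0,-1],
  [0,0,0,0,0,0,-1],
], newtons=50)

```text
time_s: 3.78
ee_pos: [0.4983, 0.0102, 0.1098]
ee_rot: [[0.082, -0.997, 0.0], [-0.997, -0.082, -0.0], [0.0, -0.0, -1.0]]
force: [-1.9, -0.2, 3.6]
opening: 0.152
```

```bash
python3 - <<'E'
from h import *
s=monitor.sense();print(s['time_s'],s['ee_pos'],s['force'],s['ft_torque'],s['opening'])
im,d=grab_frame('wrist');a=im
b,_=grab_frame('scene');cv2.imwrite('pics/g1.png',cv2.cvtColor(np.hstack([cv2.resize(a,(400,300)),cv2.resize(b[120:270,150:350],(400,300))]),cv2.COLOR_RGB2BGR))
E
```

```text
3.7833 [0.49834267 0.01019682 0.10983723] [-1.88156933 -0.17480235  3.58552412] [0.02366531 0.21112696 0.03461577] 0.15240272105191244
```

View pics/g1.png

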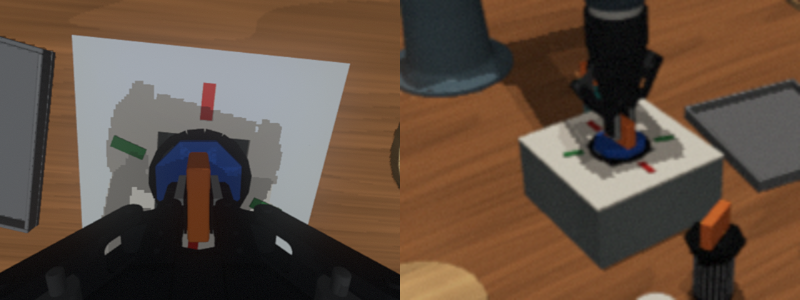

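Gripped: the opening of 0.152 is about 13 mm, against a 14 mm bar. Now the turn.

Emit:
play_rows([
  [0,0,0,0,0,-0.015,-1],
  [0,0,0,0,0,-0.015,-1],
  [0,0,0,0,0,-0.015,-1],
  [0,0,0,0,0,-0.015,-1],
  [0,0,0,0,0,-0.015,-1],
  [0,0,0,0,0,-0.015,-1],
  [0,0,0,0,0,-0.015,-1],
  [0,0,0,0,0,-0.015,-1],
  [0,0,0,0,0,-0.015,-1],
  [0,0,0,0,0,-0.015,-1],
  [0,0,0,0,0,-0.015,-1],
  [0,0,0,0,0,-0.014,-1],
])

```text
time_s: 4.88
ee_pos: [0.4987, 0.0107, 0.1099]
ee_rot: [[0.936, -0.352, 0.001], [-0.352, -0.936, 0.001], [0.001, -0.001, -1.0]]
force: [0.4, 2.2, 2.8]
opening: 0.157
```

Emit:
play_rows([
  [0,0,0,0,0,0,-1],
  [0,0,0,0,0,0,-1],
])

```text
time_s: 5.05
ee_pos: [0.4986, 0.0104, 0.1098]
ee_rot: [[0.934, -0.358, 0.001], [-0.358, -0.934, 0.0], [0.001, -0.001, -1.0]]
force: [0.3, 0.9, 3.7]
opening: 0.157
```

```bash
python3 - <<'E'
from h import *
s=monitor.sense();print(s['time_s'],s['joint_pos'],s['ee_pos'],s['force'],s['ft_torque'],s['opening'],np.degrees(np.arctan2(s['ee_rot'][1,0],s['ee_rot'][0,0])))
im,d=grab_frame('wrist');a=im
b,_=grab_frame('scene');cv2.imwrite('pics/g2.png',cv2.cvtColor(np.hstack([cv2.resize(a,(400,300)),cv2.resize(b[120:270,150:350],(400,300))]),cv2.COLOR_RGB2BGR))
E
```

```text
5.05 [-2.07158873e-01  4.00597829e-02  2.02673875e+00  4.55386758e-04
  1.07396794e+00  1.59142720e-01] [0.49856667 0.01037829 0.10984143] [0.3432546  0.87240562 3.68394394] [0.31103896 0.06252788 0.03018285] 0.15725605774451584 -20.999973527800414
```

View pics/g2.png

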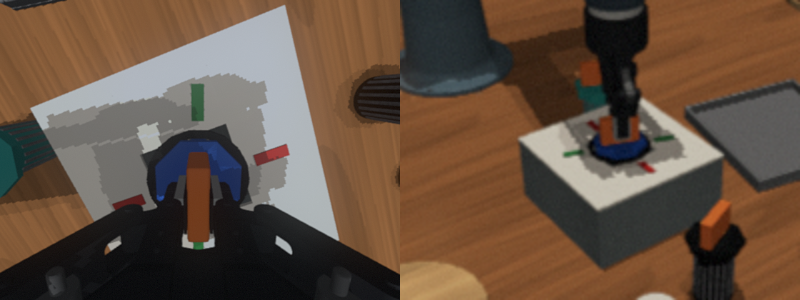

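The bar now lines up with the green marks: in the wrist view one is just above the bar and one just below. Lifting straight up.

Emit:
play_rows([
  [0,0,-0.03,0,0,0,-1],
  [0,0,-0.06,0,0,0,-1],
  [0,0,-0.06,0,0,0,-1],
], newtons=70)

```text
time_s: 5.4
ee_pos: [0.497, 0.0103, 0.1316]
ee_rot: [[0.934, -0.357, -0.003], [-0.357, -0.934, 0.0], [-0.003, 0.001, -1.0]]
force: [-0.0, 0.3, -2.0]
opening: 0.147
```

Emit:
play_rows([
  [0,0,-0.09,0,0,0,-1],
  [0,0,-0.1,0,0,0,-1],
  [0,0,-0.1,0,0,0,-1],
  [0,0,-0.1,0,0,0,-1],
  [0,0,-0.1,0,0,0,-1],
  [0,0,-0.1,0,0,0,-1],
  [0,0,-0.1,0,0,0,-1],
  [0,0,-0.1,0,0,0,-1],
  [0,0,0,0,0,0,-1],
])

```text
time_s: 6.15
ee_pos: [0.4996, 0.0099, 0.2543]
ee_rot: [[0.934, -0.357, 0.006], [-0.357, -0.934, -0.001], [0.006, -0.001, -1.0]]
force: [1.1, 0.1, -1.8]
opening: 0.151
```

```bash
python3 - <<'E'
from h import *
s=monitor.sense();print(s['time_s'],s['joint_pos'],s['ee_pos'],s['force'],s['ft_torque'],s['opening'])
b,_=grab_frame('scene');save(b,'l1.png',(100,50,360,300),2)
# bat circle from top view
im,d=grab_frame('top');save(im,'t1.png',(320,160,480,280),4)
E
```

```text
6.15 [-2.07348275e-01 -1.38816979e-01  1.91483510e+00 -1.96211233e-04
  1.35947512e+00  1.57272596e-01] [0.49957829 0.00991763 0.25434306] [ 1.05135025  0.05209049 -1.78994513] [ 0.02768054 -0.00077726  0.0244246 ] 0.15072841369216802
```

View pics/l1.png

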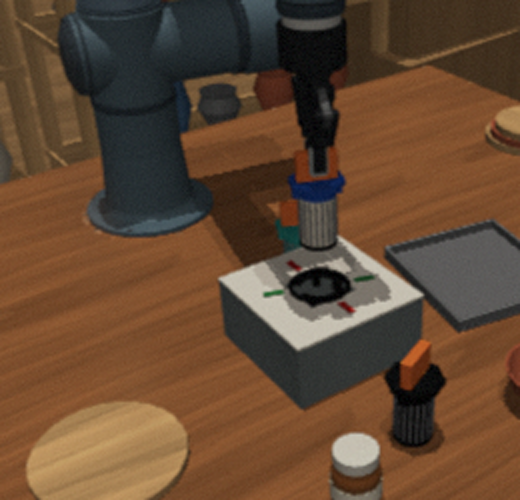

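View pics/t1.png

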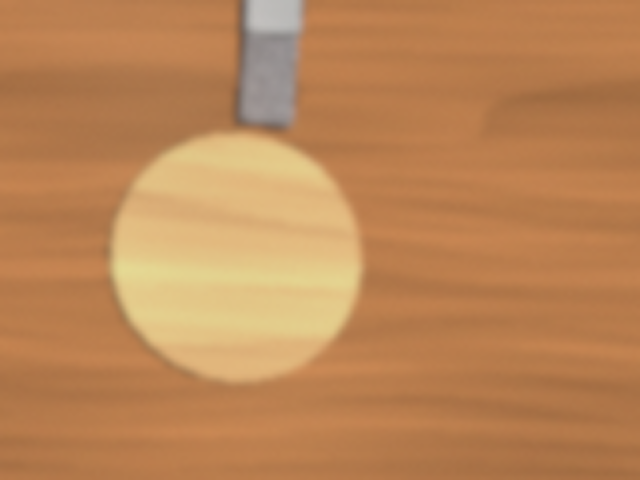

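The cartridge is out and clear, hanging upright over the extractor with its foot well above the top. The brush tip sits close to the bat's far edge. Next, the bat's centre and height from two views.

```bash
python3 - <<'E'
from h import *
ct=get_calibration('top');cs=get_calibration('scene')
it=cv2.cvtColor(cv2.imread('pics/top0.png'),cv2.COLOR_BGR2RGB);isc=cv2.cvtColor(cv2.imread('pics/scene0.png'),cv2.COLOR_BGR2RGB)
def ell(im,box,c,n):
    x0,y0,x1,y1=box;h=cv2.cvtColor(im,cv2.COLOR_RGB2HSV)
    m=np.zeros(im.shape[:2],np.uint8);sub=h[y0:y1,x0:x1];m[y0:y1,x0:x1]=((sub[...,0]>=12)&(sub[...,0]<=28)&(sub[...,1]<165)&(sub[...,1]>70)&(sub[...,2]>150))
    m=cv2.morphologyEx(cv2.morphologyEx(m,cv2.MORPH_OPEN,np.ones((5,5))),cv2.MORPH_CLOSE,np.ones((9,9)))
    k=max(cv2.findContours(m,0,1)[0],key=cv2.contourArea);e=cv2.fitEllipse(cv2.convexHull(k));print(n,e)
    w=plane(c,cv2.convexHull(k)[:,0],.012)[:,:2]*1000;print(cv2.minEnclosingCircle(w.astype(np.float32)),cv2.fitEllipse(w.astype(np.float32)))
    return e[0]
a=ell(it,(340,185,420,265),ct,'top');b=ell(isc,(105,240,205,315),cs,'scene')
print(tri(ct,a,cs,b)); print(plane(ct,[379.25,224],.012))
d=np.load('pics/top0.npy');P=cloud(ct,d);print('bat depth z',np.median(P[215:235,370:390,2]),'table z',np.median(P[225:240,440:460,2]),np.median(P[300:320,120:140,2]))
d=np.load('pics/scene0.npy');P=cloud(cs,d);print('scene bat z',np.median(P[270:285,145:165,2]),'table',np.median(P[340:355,80:100,2]),'traycorner')
E
```

```text
Traceback (most recent call last):
cv2.error: OpenCV(4.12.0) /io/opencv/modules/imgproc/src/shapedescr.cpp:361: error: (-201:Incorrect size of input array) There should be at least 5 points to fit the ellipse in function 'fitEllipseNoDirect'
```

```bash
python3 - <<'E'
from h import *
ct=get_calibration('top');cs=get_calibration('scene')
it=cv2.cvtColor(cv2.imread('pics/top0.png'),cv2.COLOR_BGR2RGB);isc=cv2.cvtColor(cv2.imread('pics/scene0.png'),cv2.COLOR_BGR2RGB)
def ell(im,box,ctr,out,c,n):
    # threshold halfway along Lab b/L between bat and table (Otsu on green channel)
    x0,y0,x1,y1=box;g=np.ascontiguousarray(im[y0:y1,x0:x1,1])
    t,m=cv2.threshold(g,0,1,cv2.THRESH_OTSU);print(n,'otsu',t)
    m=cv2.morphologyEx(m,cv2.MORPH_OPEN,np.ones((3,3)))
    k=max(cv2.findContours(m,0,1)[0],key=cv2.contourArea);hull=cv2.convexHull(k)+np.array([x0,y0]);e=cv2.fitEllipse(hull);print(e)
    w=plane(c,hull[:,0],.012)[:,:2]*1000;print(cv2.minEnclosingCircle(w.astype(np.float32)),cv2.fitEllipse(w.astype(np.float32)))
    return e[0]
a=ell(it,(342,190,416,260),0,0,ct,'top');b=ell(isc,(108,245,200,308),0,0,cs,'scene')
print(tri(ct,a,cs,b)); print(plane(ct,[379.25,224],.012))
d=np.load('pics/top0.npy');P=cloud(ct,d);print('bat depth z',np.median(P[215:235,370:390,2]),'table z',np.median(P[225:240,440:460,2]),np.median(P[300:320,120:140,2]))
d=np.load('pics/scene0.npy');P=cloud(cs,d);print('scene bat z',np.median(P[270:285,145:165,2]),'table',np.median(P[340:355,80:100,2]))
E
```

```text
top otsu 158.0
((378.7043762207031, 223.74029541015625), (60.743370056152344, 63.00801086425781), 121.7875747680664)
((531.9668579101562, -308.7665100097656), 89.53338623046875) ((532.3359985351562, -308.7544860839844), (176.53054809570312, 178.12286376953125), 168.3016357421875)
scene otsu 107.0
((153.1248321533203, 278.4449462890625), (53.34657669067383, 82.48809051513672), 73.86451721191406)
((533.788330078125, -312.0574035644531), 89.49212646484375) ((533.9898681640625, -311.9173583984375), (177.13624572753906, 177.80455017089844), 150.47918701171875)
(array([ 0.53197249, -0.31209343,  0.00407537]), np.float64(0.003579066671928725))
[[ 0.53088132 -0.3103168   0.012     ]]
bat depth z 0.01152215286314362 table z -0.0010837576155275919 -0.0006090415216921663
scene bat z 0.01092492524481481 table -0.0008196045448095046
```

Bat centre is about (0.533, −0.310), fitted diameter 178 mm, top at 0.011–0.012, which agrees with the text. Turn and carry it over.

Emit:
play_rows([
  [0,0,0,0,0,0.0137,-1],
  [0,0,0,0,0,0.0137,-1],
  [0,0,0,0,0,0.0137,-1],
  [0,0,0,0,0,0.0137,-1],
  [0.05,0.05,0,0,0,0,-1],
  [0.11,0.1,0,0,0,0,-1],
  [0.14,0.132,0,0,0,0,-1],
  [0.14,0.132,0,0,0,0,-1],
  [0.14,0.132,0,0,0,0,-1],
  [0.14,0.132,0,0,0,0,-1],
  [0.14,0.132,0,0,0,0,-1],
  [0.14,0.132,0,0,0,0,-1],
])

```text
time_s: 7.25
ee_pos: [0.5192, -0.1966, 0.2492]
ee_rot: [[0.76, -0.649, -0.002], [-0.649, -0.76, 0.001], [-0.002, 0.001, -1.0]]
force: [0.2, 0.7, -1.6]
opening: 0.154
```

Emit:
play_rows([
  [0.14,0.132,0,0,0,0,-1],
  [0.14,0.132,0,0,0,0,-1],
  [0.14,0.132,0,0,0,0,-1],
  [0.1,0.1,0,0,0,0,-1],
  [0.04,0.034,0,0,0,0,-1],
  [0,0,0,0,0,0,-1],
  [0,0,0,0,0,0,-1],
])

```text
time_s: 7.83
ee_pos: [0.5316, -0.3094, 0.2495]
ee_rot: [[0.76, -0.65, -0.001], [-0.65, -0.76, 0.002], [-0.002, -0.0, -1.0]]
force: [0.3, 0.5, -1.8]
opening: 0.148
```

```bash
python3 - <<'E'
from h import *
s=monitor.sense();print(s['time_s'],s['joint_pos'],s['ee_pos'],s['ee_rot'],s['force'],s['opening'])
print('tool delta to bat', s['ee_rot'].T@(np.array([.533,-.310,.107])-s['ee_pos'])/.15)
b,_=grab_frame('scene');save(b,'l2.png',(60,100,320,330),2)
E
```

```text
7.8333 [-7.11336970e-01  1.51137954e-01  1.63244602e+00  3.63749799e-04
  1.36020947e+00 -3.24313033e-03] [ 0.53157653 -0.3093742   0.24948584] [[ 7.59551709e-01 -6.50445341e-01 -1.43484505e-03]
 [-6.50443205e-01 -7.59552978e-01  1.70622568e-03]
 [-2.19964737e-03 -3.62681417e-04 -9.99997515e-01]] [ 0.33833088  0.53163031 -1.75525873] 0.14794342120412293
tool delta to bat [ 0.0120111  -0.0026592   0.94988249]
```

View pics/l2.png

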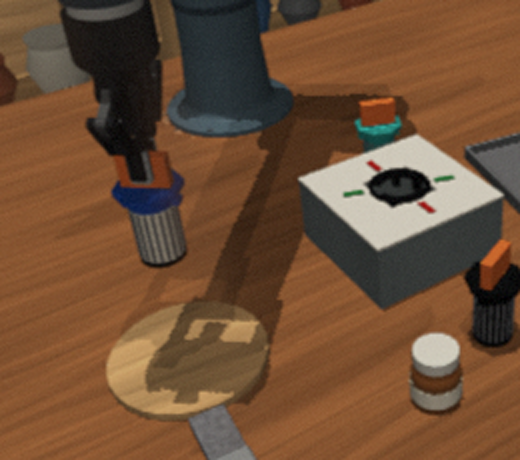

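The cartridge is upright, held over the bat. Descending.

Emit:
play_rows([
  [0.012,0,0.05,0,0,0,-1],
  [0,0,0.12,0,0,0,-1],
  [0,0,0.15,0,0,0,-1],
  [0,0,0.15,0,0,0,-1],
  [0,0,0.15,0,0,0,-1],
  [0,0,0.12,0,0,0,-1],
  [0,0,0.08,0,0,0,-1],
  [0,0,0.05,0,0,0,-1],
  [0,0,0.03,0,0,0,-1],
  [0,0,0,0,0,0,-1],
  [0,0,0,0,0,0,-1],
])

```text
time_s: 8.8
ee_pos: [0.5341, -0.3111, 0.1164]
ee_rot: [[0.759, -0.651, 0.001], [-0.651, -0.759, -0.001], [0.002, -0.0, -1.0]]
force: [-0.0, -0.6, -1.5]
opening: 0.149
```

Emit:
play_rows([
  [0,0,0.01,0,0,0,-1],
  [0,0,0.01,0,0,0,-1],
  [0,0,0.01,0,0,0,-1],
  [0,0,0,0,0,0,-1],
])

```text
time_s: 9.13
ee_pos: [0.5335, -0.3108, 0.111]
ee_rot: [[0.759, -0.651, -0.0], [-0.651, -0.759, -0.0], [-0.0, 0.0, -1.0]]
force: [-0.5, -0.2, -3.2]
opening: 0.149
```

```bash
python3 - <<'E'
from h import *
s=monitor.sense();print(s['time_s'],s['joint_pos'],s['ee_pos'],s['force'],s['ft_torque'],s['opening'])
b,_=grab_frame('scene');save(b,'l3.png',(90,190,230,330),4)
E
```

```text
9.1333 [-7.10982329e-01  3.02337668e-01  1.72268380e+00 -1.18825128e-05
  1.11657365e+00 -2.26259631e-03] [ 0.53347142 -0.31084606  0.11100156] [-0.49077393 -0.16816699 -3.19746002] [-0.01643294  0.04029553 -0.08836243] 0.14909677892257397
```

View pics/l3.png

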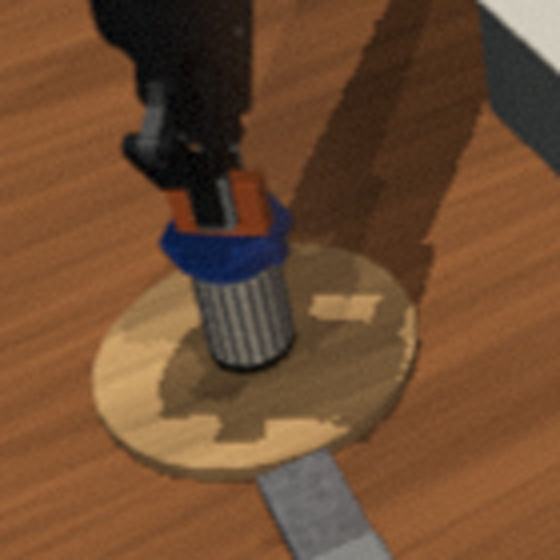

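It's just above the bat, so I'll ease down until it touches.

Emit:
play_rows([
  [0,0,0.01,0,0,0,-1],
  [0,0,0.01,0,0,0,-1],
  [0,0,0,0,0,0,-1],
  [0,0,0,0,0,0,-1],
])

```text
time_s: 9.52
ee_pos: [0.5334, -0.3108, 0.1078]
ee_rot: [[0.759, -0.651, -0.0], [-0.651, -0.759, 0.0], [-0.0, -0.0, -1.0]]
force: [-0.4, 1.0, -3.0]
opening: 0.149
```

Emit:
play_rows([
  [0,0,0.007,0,0,0,-1],
  [0,0,0.007,0,0,0,-1],
  [0,0,0,0,0,0,-1],
])

```text
time_s: 9.77
ee_pos: [0.5338, -0.3112, 0.107]
ee_rot: [[0.759, -0.651, 0.0], [-0.651, -0.759, -0.001], [0.001, 0.0, -1.0]]
force: [-1.6, 0.3, 3.4]
opening: 0.147
```

Contact: force z went from −3 to +3.4. Letting go and backing off upward.

Emit:
play_rows([
  [0,0,0,0,0,0,0],
  [0,0,0,0,0,0,0],
  [0,0,0,0,0,0,0.2],
  [0,0,0,0,0,0,0.2],
  [0,0,0,0,0,0,0.2],
  [0,0,-0.05,0,0,0,0.2],
  [0,0,-0.1,0,0,0,0.2],
  [0,0,-0.15,0,0,0,0.2],
  [0,0,-0.15,0,0,0,0.2],
  [0,0,-0.15,0,0,0,0.2],
  [0,0,-0.1,0,0,0,0.2],
  [0,0,0,0,0,0,0.2],
])

```text
time_s: 10.77
ee_pos: [0.5354, -0.3124, 0.2161]
ee_rot: [[0.759, -0.651, 0.006], [-0.651, -0.759, -0.006], [0.008, -0.0, -1.0]]
force: [0.6, -0.1, -0.3]
opening: 0.603
```

```bash
python3 - <<'E'
from h import *
import pickle
s=monitor.sense();print(s['time_s'],s['joint_pos'],s['ee_pos'],s['force'],s['opening'])
c=get_calibration('wrist');im,d=grab_frame('wrist');pickle.dump((im,d,c,s),open('pics/w2.pkl','wb'))
b,_=grab_frame('scene');
cv2.imwrite('pics/r1.png',cv2.cvtColor(np.hstack([cv2.resize(im,(440,330)),cv2.resize(b[190:330,90:230],(330,330))]),cv2.COLOR_RGB2BGR))
P=cloud(c,d);hsv=cv2.cvtColor(im,cv2.COLOR_RGB2HSV);v,u=np.mgrid[:420,:560]
t=(hsv[...,0]<20)&(hsv[...,1]>150)&(P[...,2]>.125)&(P[...,2]<.15)&(np.hypot(P[...,0]-.533,P[...,1]+.31)<.04)
print(t.sum(),np.median(P[t],0),cv2.minAreaRect((P[t][:,:2]*1000).astype(np.float32)))
E
```

```text
10.7667 [-7.10835218e-01  1.84396109e-01  1.65706787e+00  4.07097555e-05
  1.29164615e+00 -2.31387154e-03] [ 0.53537827 -0.31235327  0.2161197 ] [ 0.61602542 -0.07218551 -0.34296053] 0.602586896216502
999 [ 0.5355248  -0.30888899  0.13280022] ((534.0509643554688, -310.30364990234375), (48.83758544921875, 12.382901191711426), 49.59666442871094)
```

View pics/r1.png

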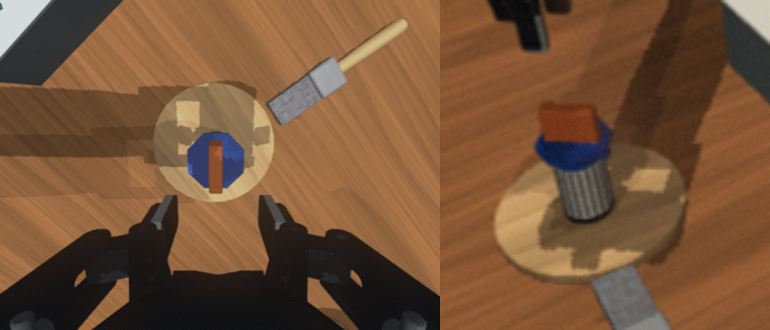

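It's standing upright and released. Bar at (0.534, −0.310), yaw about 50°. Now to take it at a 40° tilt: step aside along tool y, then tilt about tool x.

Emit:
play_rows([
  [-0.016,0.1,0,0,0,0,0.2],
  [0,0.14,0,0,0,0,0.2],
  [0,0.1,0.05,0.01,0,0,0.2],
  [0,0,0,0.017,0,0,0.2],
  [0,0,0,0.017,0,0,0.2],
  [0,0,0,0.017,0,0,0.2],
  [0,0,0,0.017,0,0,0.2],
  [0,0,0,0.017,0,0,0.2],
  [0,0,0,0.016,0,0,0.2],
  [0,0,0,0,0,0,0.2],
  [0,0,0,0,0,0,0.2],
])

```text
time_s: 11.78
ee_pos: [0.497, -0.3481, 0.201]
ee_rot: [[0.758, -0.503, 0.416], [-0.652, -0.58, 0.488], [-0.004, -0.642, -0.767]]
force: [1.1, 0.2, 0.1]
opening: 0.599
```

```bash
cat > go.py <<'E'
from h import *
s=monitor.sense();print(s['time_s'],s['joint_pos'].round(3),s['ee_pos'],s['force'].round(1),s['opening'])
R=s['ee_rot'];print(R.round(3))
E
python3 - <<'E'
from go import *
z=R[:,2];G=np.array([.534,-.3103,.125]);tcp=G+.019*z
d=R.T@(tcp-s['ee_pos']);print('tilt',np.degrees(np.arccos(-z[2])),'tcp',tcp,'delta units',d/.15)
c=get_calibration('wrist');im,_=grab_frame('wrist');b,_=grab_frame('scene')
cv2.imwrite('pics/r2.png',cv2.cvtColor(np.hstack([cv2.resize(im,(440,330)),cv2.resize(b[150:330,50:230],(330,330))]),cv2.COLOR_RGB2BGR))
E
```

```text
11.7833 [-1.064  0.254  1.72   0.648  1.477 -0.518] [ 0.49698785 -0.34812034  0.20103212] [1.1 0.2 0.1] 0.5991445861513172
[[ 0.758 -0.503  0.416]
 [-0.652 -0.58   0.488]
 [-0.004 -0.642 -0.767]]
tilt 39.90809242493432 tcp [ 0.54190567 -0.3010217   0.11042558] delta units [0.0246591  0.05506045 0.74127644]
```

View pics/r2.png

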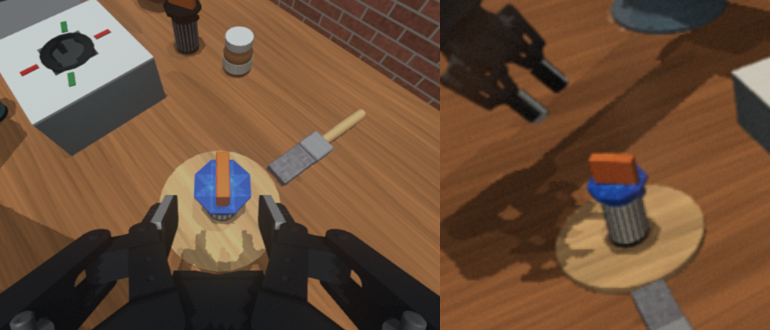

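The tilted view shows the bar between the open fingers at wrist (222,180), with j4 = +0.65. I'll add 8° more tilt so the laying pose stays well within j4's range.

Emit:
play_rows([
  [0,0,0,0.011,0,0,0.2],
  [0,0,0,0.011,0,0,0.2],
  [0,0,0,0,0,0,0.2],
  [0,0,0,0,0,0,0.2],
])

```text
time_s: 12.22
ee_pos: [0.4987, -0.3475, 0.2032]
ee_rot: [[0.76, -0.437, 0.481], [-0.65, -0.511, 0.563], [-0.001, -0.74, -0.672]]
force: [-0.8, 0.5, 0.2]
opening: 0.603
```

```bash
python3 - <<'E'
from go import *
z=R[:,2];G=np.array([.534,-.3103,.125]);tcp=G+.019*z
d=R.T@(tcp-s['ee_pos']);print('tilt',np.degrees(np.arccos(-z[2])),'tcp',tcp,'delta units',d/.15)
E
```

```text
12.2167 [-1.099  0.292  1.717  0.754  1.542 -0.578] [ 0.4986703  -0.34754976  0.2032422 ] [-0.8  0.5  0.2] 0.6026285078357413
[[ 0.76  -0.437  0.481]
 [-0.65  -0.511  0.563]
 [-0.001 -0.74  -0.672]]
tilt 47.75175525034779 tcp [ 0.54314033 -0.2996105   0.11222546] delta units [0.01773135 0.15629437 0.73039109]
```

Emit:
play_rows([
  [0.018,0.08,0,0,0,0,0.2],
  [0,0.076,0.03,0,0,0,0.2],
  [0,0,0.1,0,0,0,0.2],
  [0,0,0.15,0,0,0,0.2],
  [0,0,0.15,0,0,0,0.2],
  [0,0,0.13,0,0,0,0.2],
  [0,0,0.1,0,0,0,0.2],
  [0,0,0.07,0,0,0,0.2],
  [0,0,0,0,0,0,0.2],
  [0,0,0,0,0,0,0.2],
])

```text
time_s: 13.05
ee_pos: [0.5433, -0.2997, 0.1124]
ee_rot: [[0.76, -0.436, 0.482], [-0.65, -0.509, 0.564], [-0.0, -0.742, -0.671]]
force: [-0.2, 0.0, 1.0]
opening: 0.601
```

```bash
python3 - <<'E'
from go import *
z=R[:,2];G=np.array([.534,-.3103,.125]);tcp=G+.019*z
d=R.T@(tcp-s['ee_pos']);print('delta units',d/.15)
c=get_calibration('wrist');im,_=grab_frame('wrist');b,_=grab_frame('scene')
cv2.imwrite('pics/r3.png',cv2.cvtColor(np.hstack([cv2.resize(im,(440,330)),cv2.resize(b[190:330,70:210],(330,330))]),cv2.COLOR_RGB2BGR))
E
```

```text
13.05 [-0.997  0.412  1.758  0.813  1.366 -0.628] [ 0.54331515 -0.29973903  0.11240435] [-0.2  0.   1. ] 0.6013931629275477
[[ 0.76  -0.436  0.482]
 [-0.65  -0.509  0.564]
 [-0.    -0.742 -0.671]]
delta units [-0.0014169   0.00067972  0.00072114]
```

View pics/r3.png

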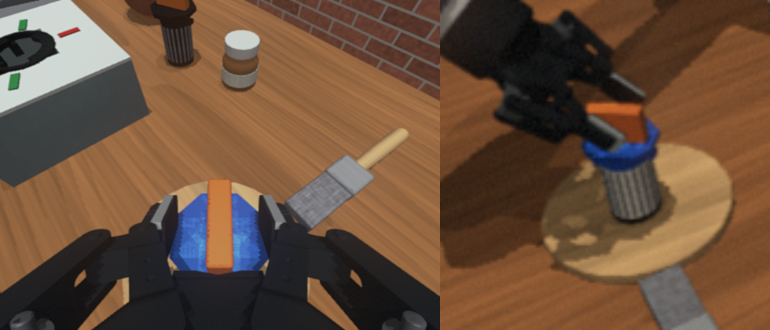

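The bar is centred between the fingers in the wrist view at (220,220). Closing.

Emit:
play_rows([
  [0,0,0,0,0,0,-1],
  [0,0,0,0,0,0,-1],
  [0,0,0,0,0,0,-1],
  [0,0,0,0,0,0,-1],
  [0,0,0,0,0,0,-1],
  [0,0,0,0,0,0,-1],
  [0,0,0,0,0,0,-1],
  [0,0,0,0,0,0,-1],
], newtons=100)

```text
time_s: 13.82
ee_pos: [0.5434, -0.3006, 0.1133]
ee_rot: [[0.759, -0.436, 0.484], [-0.651, -0.51, 0.562], [0.001, -0.742, -0.671]]
force: [-1.0, -2.7, 5.8]
opening: 0.147
```

```bash
python3 - <<'E'
from go import *
# tray pose refine: top view & scene corners
im=cv2.cvtColor(cv2.imread('pics/top0.png'),cv2.COLOR_BGR2RGB)
save(im,'tray.png',(115,175,225,285),5)
E
```

```text
13.8167 [-0.997  0.411  1.757  0.813  1.366 -0.628] [ 0.54344508 -0.30056605  0.11329303] [-1.  -2.7  5.8] 0.147268025032781
[[ 0.759 -0.436  0.484]
 [-0.651 -0.51   0.562]
 [ 0.001 -0.742 -0.671]]
```

View pics/tray.png

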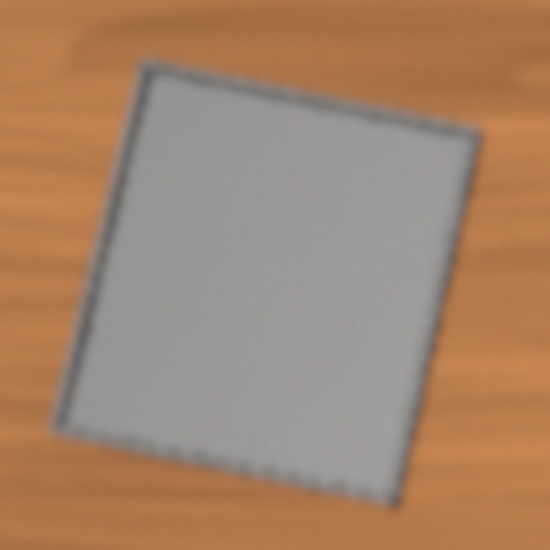

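The grip holds (opening 0.147). Tray centre is (0.5026, 0.291), its x axis at about −11°, fitted size 202×221 mm, which matches. Lifting straight up in tool axes.

Emit:
play_rows([
  [0,-0.03,-0.027,0,0,0,-1],
  [0,-0.07,-0.064,0,0,0,-1],
  [0,-0.12,-0.109,0,0,0,-1],
  [0,-0.13,-0.118,0,0,0,-1],
  [0,-0.13,-0.118,0,0,0,-1],
  [0,-0.13,-0.118,0,0,0,-1],
  [0,-0.13,-0.118,0,0,0,-1],
  [0,-0.13,-0.118,0,0,0,-1],
  [0,-0.1,-0.09,0,0,0,-1],
  [0,-0.05,-0.045,0,0,0,-1],
  [0,0,0,0,0,0,-1],
])

```text
time_s: 14.73
ee_pos: [0.5434, -0.3006, 0.3221]
ee_rot: [[0.76, -0.434, 0.484], [-0.65, -0.512, 0.561], [0.005, -0.741, -0.672]]
force: [0.1, 0.2, -1.9]
opening: 0.142
```

```bash
python3 - <<'E'
from go import *
b,_=grab_frame('scene');save(b,'c1.png',(40,60,300,330),2)
E
```

```text
14.7333 [-0.997  0.149  1.655  0.792  1.618 -0.369] [ 0.5433925  -0.30056855  0.3220851 ] [ 0.1  0.2 -1.9] 0.14226245024622175
[[ 0.76  -0.434  0.484]
 [-0.65  -0.512  0.561]
 [ 0.005 -0.741 -0.672]]
```

View pics/c1.png

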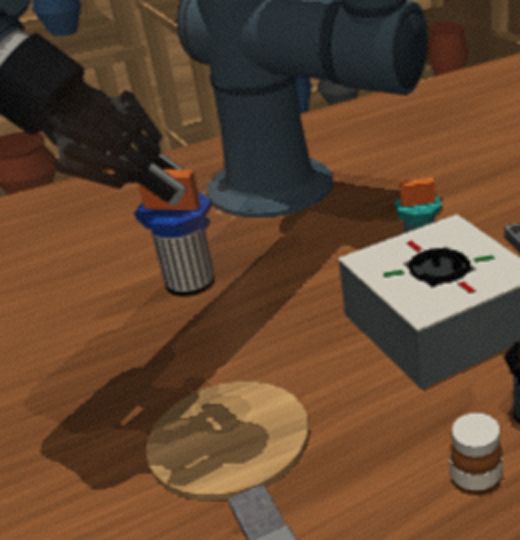

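The cartridge is held upright under the tilted gripper, well clear. Next: gripper to vertical (the cartridge tilts), then yaw.

Emit:
play_rows([
  [0,0,0,-0.008,0,0,-1],
  [0,0,0,-0.014,0,0,-1],
  [0,0,0,-0.017,0,0,-1],
  [0,0,0,-0.017,0,0,-1],
  [0,0,0,-0.017,0,0,-1],
  [0,0,0,-0.017,0,0,-1],
  [0,0,0,-0.017,0,0,-1],
  [0,0,0,-0.016,0,0,-1],
  [0,0,0,-0.009,0,0,-1],
  [0,0,0,0,0,0,-1],
])

```text
time_s: 15.62
ee_pos: [0.5435, -0.2977, 0.3166]
ee_rot: [[0.762, -0.648, 0.001], [-0.648, -0.761, 0.008], [-0.005, -0.006, -1.0]]
force: [-0.0, 0.0, -1.9]
opening: 0.151
```

Emit:
play_rows([
  [0,0,0,0,0,-0.008,-1],
  [0,0,0,0,0,-0.014,-1],
  [0,0,0,0,0,-0.018,-1],
  [0,0,0,0,0,-0.018,-1],
  [0,0,0,0,0,-0.018,-1],
  [0,0,0,0,0,-0.018,-1],
  [0,0,0,0,0,-0.018,-1],
  [0,0,0,0,0,-0.018,-1],
  [0,0,0,0,0,-0.018,-1],
  [0,0,0,0,0,-0.013,-1],
  [0,0,0,0,0,-0.006,-1],
  [0,0,0,0,0,0,-1],
])

```text
time_s: 16.62
ee_pos: [0.542, -0.3001, 0.3168]
ee_rot: [[0.943, 0.334, 0.002], [0.334, -0.943, 0.009], [0.005, -0.008, -1.0]]
force: [-0.2, 0.1, -2.4]
opening: 0.152
```

```bash
python3 - <<'E'
from go import *
print(R.T@(np.array([.50,.32,.33])-s['ee_pos'])/.15)
b,_=grab_frame('scene');save(b,'c2.png',(40,20,350,330),1.8)
E
```

```text
16.6167 [-0.692  0.119  1.546  0.008  1.481 -1.033] [ 0.54201124 -0.3001426   0.31683823] [-0.2  0.1 -2.4] 0.15240530300540236
[[ 0.943  0.334  0.002]
 [ 0.334 -0.943  0.009]
 [ 0.005 -0.008 -1.   ]]
[ 1.11646049 -3.99114615 -0.05209183]
```

View pics/c2.png

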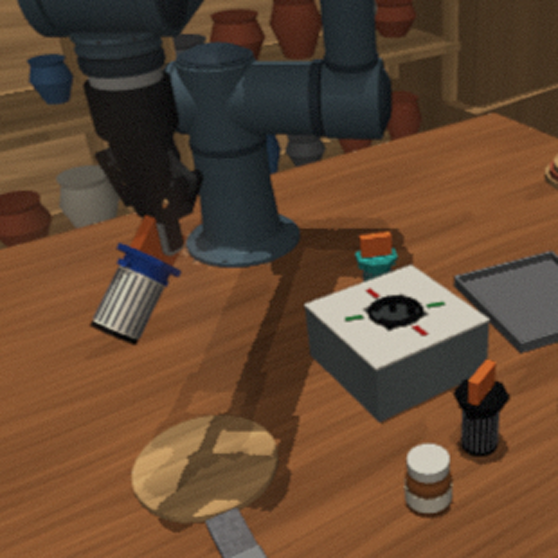

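The cartridge is held at about 48° and free of everything. Carrying it over to the tray, high.

Emit:
play_rows([
  [0.02,-0.07,0,0,0,0,-1],
  [0.04,-0.14,0,0,0,0,-1],
  [0.056,-0.2,0,0,0,0,-1],
  [0.056,-0.2,0,0,0,0,-1],
  [0.056,-0.2,-0.01,0,0,0,-1],
  [0.056,-0.2,-0.01,0,0,0,-1],
  [0.056,-0.2,-0.01,0,0,0,-1],
  [0.056,-0.2,-0.01,0,0,0,-1],
  [0.056,-0.2,-0.01,0,0,0,-1],
  [0.056,-0.2,0,0,0,0,-1],
  [0.056,-0.2,0,0,0,0,-1],
  [0.056,-0.2,0,0,0,0,-1],
])

```text
time_s: 17.67
ee_pos: [0.5189, 0.0453, 0.3279]
ee_rot: [[0.943, 0.333, 0.004], [0.333, -0.943, 0.006], [0.005, -0.004, -1.0]]
force: [-0.6, 0.1, -2.6]
opening: 0.147
```

Emit:
play_rows([
  [0.056,-0.2,0,0,0,0,-1],
  [0.056,-0.2,0,0,0,0,-1],
  [0.056,-0.2,0,0,0,0,-1],
  [0.056,-0.2,0,0,0,0,-1],
  [0.056,-0.2,0,0,0,0,-1],
  [0.056,-0.2,0,0,0,0,-1],
  [0.056,-0.2,0,0,0,0,-1],
  [0.056,-0.2,0,0,0,0,-1],
  [0.03,-0.12,0,0,0,0,-1],
  [0.016,-0.06,0,0,0,0,-1],
  [0,0,0,0,0,0,-1],
])

```text
time_s: 18.58
ee_pos: [0.4995, 0.3212, 0.3289]
ee_rot: [[0.942, 0.336, 0.003], [0.336, -0.942, 0.005], [0.004, -0.004, -1.0]]
force: [0.8, -0.5, -1.3]
opening: 0.149
```

Emit:
play_rows([
  [0,0,0,-0.008,0,0,-1],
  [0,0,0,-0.014,0,0,-1],
  [0,0,0,-0.017,0,0,-1],
  [0,0,0,-0.017,0,0,-1],
  [0,0,0,-0.017,0,0,-1],
  [0,0,0,-0.016,0,0,-1],
  [0,0,0,-0.01,0,0,-1],
  [0,0,0,0,0,0,-1],
  [0,0,0,0,0,0,-1],
])

```text
time_s: 19.33
ee_pos: [0.5004, 0.3191, 0.3287]
ee_rot: [[0.943, 0.27, 0.196], [0.334, -0.769, -0.545], [0.004, 0.579, -0.815]]
force: [0.5, 0.3, -2.4]
opening: 0.146
```

```bash
python3 - <<'E'
from go import *
import pickle
z=R[:,2];print('tilt',np.degrees(np.arccos(-z[2])))
a=np.radians(48);ax=-(np.cos(a)*z+np.sin(a)*R[:,1])  # cartridge axis approx, check
for sg in (1,-1):
    f=np.cos(a)*z+sg*np.sin(a)*R[:,1];print('foot dir',sg,f)
c=get_calibration('scene');b,d=grab_frame('scene');save(b,'c3.png',(150,30,420,270),2);pickle.dump((b,d,c,s),open('pics/c3.pkl','wb'))
im,_=grab_frame('wrist');save(im,'c3w.png')
E
```

```text
19.3333 [ 0.617  0.19   1.529 -0.592  1.603  0.314] [0.50035085 0.31911632 0.32868136] [ 0.5  0.3 -2.4] 0.1456619648379031
[[ 0.943  0.27   0.196]
 [ 0.334 -0.769 -0.545]
 [ 0.004  0.579 -0.815]]
tilt 35.37161616888961
foot dir 1 [ 0.33177482 -0.93626881 -0.11543914]
foot dir -1 [-0.06932092  0.20739224 -0.97579868]
```

View pics/c3.png

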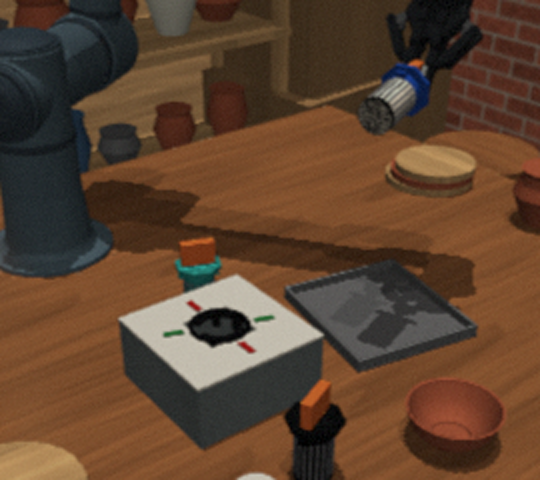

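View pics/c3w.png

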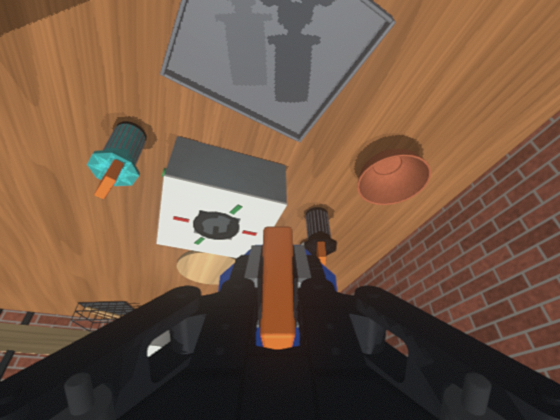

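The cartridge is now near horizontal, foot towards the extractor, and j4 = −0.59 is within range. I'll check its actual direction from depth before lowering.

```bash
python3 - <<'E'
from h import *
import pickle
b,d,c,s=pickle.load(open('pics/c3.pkl','rb'));R=s['ee_rot'];z=R[:,2]
P=cloud(c,d);hsv=cv2.cvtColor(b,cv2.COLOR_RGB2HSV)
a=np.radians(48);f=np.cos(a)*z+np.sin(a)*R[:,1];G=s['ee_pos']-.019*z
rel=P-G;ax=rel@f;rad=np.linalg.norm(rel-ax[...,None]*f,axis=-1)
m=(ax>.03)&(ax<.125)&(rad<.045)&(d>0)&(hsv[...,1]<90)
q=P[m];print(m.sum(),'axial range',ax[m].min(),ax[m].max(),'radius pct',np.percentile(rad[m],[5,50,95]))
# radius vs axial: consistent -> axis right
for lo in np.arange(.035,.115,.01):
    k=m&(ax>=lo)&(ax<lo+.01)
    if k.sum()>5: print(round(lo,3),k.sum(),np.percentile(rad[k],[10,50,90]).round(4),((rel-ax[...,None]*f)[k]).mean(0).round(4))
T=np.array([.5026,.2909]);fh=f[:2]
for h in (.025,0):
    g=np.r_[T-.052*fh,.0406+h];t=g+.019*z;print('tcp',t,'units',R.T@(t-s['ee_pos'])/.15)
print('z-only unit 10mm:',R.T@[0,0,-.01]/.15)
E
```

```text
553 axial range 0.03192870600574531 0.12078342029619449 radius pct [0.00800651 0.02216237 0.02564367]
0.035 11 [0.0246 0.0316 0.0342] [ 0.0043  0.0018 -0.0027]
0.045 26 [0.0215 0.0225 0.024 ] [0.0112 0.0021 0.0149]
0.055 35 [0.0217 0.023  0.0246] [0.0121 0.0026 0.0137]
0.065 49 [0.0216 0.0235 0.025 ] [0.0123 0.0027 0.0132]
0.075 45 [0.0218 0.0234 0.0255] [0.0136 0.0032 0.0132]
0.085 48 [0.0214 0.0236 0.025 ] [0.0125 0.0028 0.013 ]
0.095 47 [0.0216 0.0236 0.0253] [0.013  0.003  0.0128]
0.105 133 [0.0098 0.0201 0.0243] [0.0036 0.0009 0.0033]
tcp [0.48907391 0.32923773 0.05010712] units [-0.05565589 -1.14725328  1.46286241]
tcp [0.48907391 0.32923773 0.02510712] units [-0.05631023 -1.24373061  1.59876485]
z-only unit 10mm: [-0.00026173 -0.03859093  0.05436098]
```

The depth agrees: radius is about 23 mm all along the predicted axis, and the foot is at about 113 mm. Moving to 25 mm above the laid pose.

Emit:
play_rows([
  [-0.006,-0.047,0.06,0,0,0,-1],
  [-0.005,-0.1,0.127,0,0,0,-1],
  [-0.005,-0.12,0.153,0,0,0,-1],
  [-0.005,-0.12,0.153,0,0,0,-1],
  [-0.005,-0.12,0.153,0,0,0,-1],
  [-0.005,-0.12,0.153,0,0,0,-1],
  [-0.005,-0.12,0.153,0,0,0,-1],
  [-0.005,-0.12,0.153,0,0,0,-1],
  [-0.005,-0.12,0.153,0,0,0,-1],
  [-0.005,-0.1,0.127,0,0,0,-1],
  [-0.005,-0.06,0.078,0,0,0,-1],
  [0,0,0,0,0,0,-1],
])

```text
time_s: 20.43
ee_pos: [0.4877, 0.3274, 0.047]
ee_rot: [[0.943, 0.271, 0.193], [0.333, -0.767, -0.548], [-0.001, 0.581, -0.814]]
force: [-0.7, 0.1, -2.7]
opening: 0.147
```

Emit:
play_rows([
  [0,0,0,0,0,0,-1],
  [0,0,0,0,0,0,-1],
])

```text
time_s: 20.6
ee_pos: [0.4911, 0.33, 0.0528]
ee_rot: [[0.943, 0.267, 0.2], [0.334, -0.77, -0.544], [0.009, 0.579, -0.815]]
force: [0.1, -0.5, -2.0]
opening: 0.154
```

```bash
python3 - <<'E'
from go import *
z=R[:,2];a=np.radians(48);f=np.cos(a)*z+np.sin(a)*R[:,1];print('f',f,'torque',s['ft_torque'])
t=np.r_[np.array([.5026,.2909])-.052*f[:2],.0406]+.019*z;print('to go',t-s['ee_pos'],R.T@(t-s['ee_pos'])/.15)
b,d=grab_frame('scene');t2,_=grab_frame('top')
cv2.imwrite('pics/c4.png',cv2.cvtColor(np.hstack([cv2.resize(b[130:240,260:410],(450,330)),cv2.resize(t2[175:285,115:225],(330,330))]),cv2.COLOR_RGB2BGR))
E
```

```text
20.6 [ 0.64   0.509  1.672 -0.63   1.232  0.601] [0.49106776 0.33002347 0.05279187] [ 0.1 -0.5 -2. ] 0.1536284397736154
[[ 0.943  0.267  0.2  ]
 [ 0.334 -0.77  -0.544]
 [ 0.009  0.579 -0.815]]
f [ 0.33265376 -0.93605109 -0.11467277] torque [0.58835081 0.18914801 0.05141515]
to go [-0.00196156 -0.00078203 -0.02767582] [-0.0156811  -0.10639812  0.1505789 ]
```

View pics/c4.png

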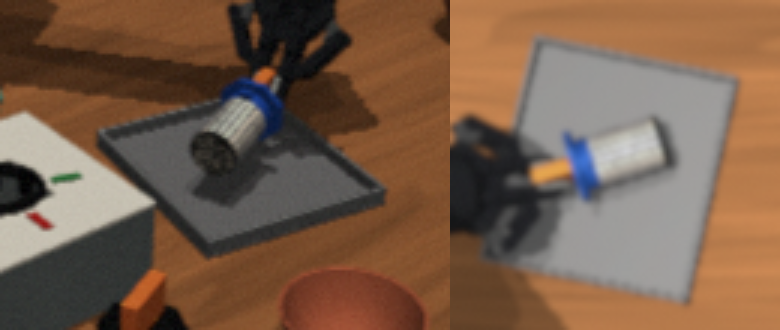

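Both views show the cartridge level and over the inside of the tray. In the top crop it spans about (535,175) to (670,140), well inside the rim. Lowering.

Emit:
play_rows([
  [0,-0.013,0.018,0,0,0,-1],
  [0,-0.02,0.028,0,0,0,-1],
  [0,-0.02,0.028,0,0,0,-1],
  [0,-0.015,0.021,0,0,0,-1],
  [0,-0.009,0.012,0,0,0,-1],
  [0,0,0,0,0,0,-1],
  [0,0,0,0,0,0,-1],
])

```text
time_s: 21.28
ee_pos: [0.4897, 0.3295, 0.0308]
ee_rot: [[0.942, 0.269, 0.198], [0.334, -0.768, -0.546], [0.005, 0.58, -0.814]]
force: [0.2, 0.8, -1.5]
opening: 0.149
```

Emit:
play_rows([
  [0,-0.006,0.008,0,0,0,-1],
  [0,-0.006,0.008,0,0,0,-1],
  [0,0,0,0,0,0,-1],
])

```text
time_s: 21.53
ee_pos: [0.4897, 0.3296, 0.0279]
ee_rot: [[0.943, 0.269, 0.198], [0.334, -0.769, -0.545], [0.005, 0.58, -0.814]]
force: [-0.3, -0.3, -2.7]
opening: 0.142
```

Emit:
play_rows([
  [0,-0.006,0.008,0,0,0,-1],
  [0,-0.004,0.006,0,0,0,-1],
  [0,0,0,0,0,0,-1],
])

```text
time_s: 21.78
ee_pos: [0.4897, 0.3296, 0.0252]
ee_rot: [[0.943, 0.269, 0.198], [0.334, -0.769, -0.546], [0.005, 0.58, -0.814]]
force: [0.3, -0.6, -1.7]
opening: 0.145
```

Emit:
play_rows([
  [0,-0.003,0.004,0,0,0,-1],
  [0,-0.002,0.003,0,0,0,-1],
  [0,0,0,0,0,0,-1],
])

```text
time_s: 22.03
ee_pos: [0.4899, 0.3297, 0.0246]
ee_rot: [[0.943, 0.269, 0.198], [0.334, -0.769, -0.546], [0.006, 0.581, -0.814]]
force: [-1.0, -0.2, 0.1]
opening: 0.145
```

Emit:
play_rows([
  [0,-0.003,0.004,0,0,0,-1],
  [0,-0.002,0.003,0,0,0,-1],
  [0,0,0,0,0,0,-1],
])

```text
time_s: 22.28
ee_pos: [0.49, 0.3298, 0.0244]
ee_rot: [[0.943, 0.268, 0.198], [0.333, -0.768, -0.547], [0.006, 0.582, -0.814]]
force: [-4.2, 0.8, 7.0]
opening: 0.145
```

```bash
python3 - <<'E'
from go import *
b,d=grab_frame('scene');save(b,'c5.png',(270,130,400,220),6)
E
```

```text
22.2833 [ 0.641  0.556  1.669 -0.64   1.201  0.628] [0.48997068 0.3297695  0.02439419] [-4.2  0.8  7. ] 0.1450852962913199
[[ 0.943  0.268  0.198]
 [ 0.333 -0.768 -0.547]
 [ 0.006  0.582 -0.814]]
```

View pics/c5.png

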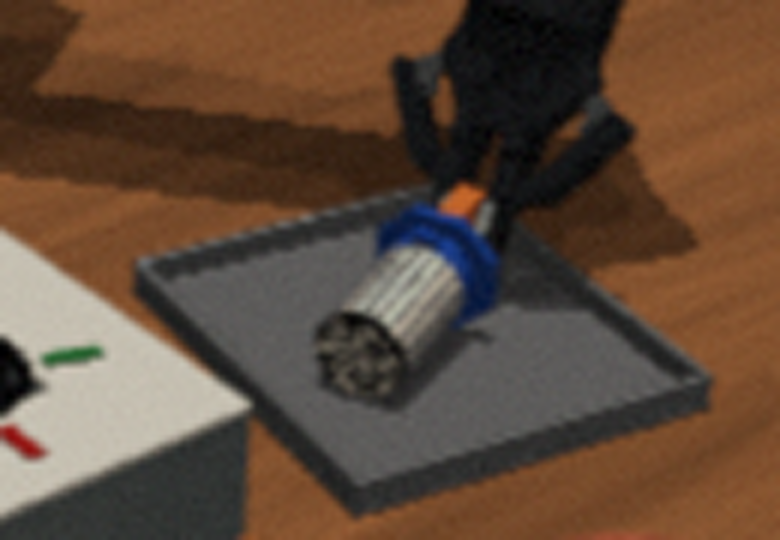

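Contact with about 9 N change at the expected height, and the cartridge lies inside the tray. Release gently and back out along the tool.

Emit:
play_rows([
  [0,0,0,0,0,0,-0.2],
  [0,0,0,0,0,0,-0.2],
  [0,0,0,0,0,0,-0.2],
  [0,0,0,0,0,0,-0.2],
  [0,0,0,0,0,0,-0.2],
  [0,0,-0.04,0,0,0,-0.2],
  [0,0,-0.1,0,0,0,-0.2],
  [0,0,-0.15,0,0,0,-0.2],
  [0,0,-0.15,0,0,0,-0.2],
  [0,0,-0.15,0,0,0,-0.2],
  [0,0,-0.15,0,0,0,-0.2],
  [0,0,-0.15,0,0,0,-0.2],
])

```text
time_s: 23.33
ee_pos: [0.4629, 0.4039, 0.134]
ee_rot: [[0.942, 0.269, 0.199], [0.335, -0.769, -0.544], [0.007, 0.579, -0.815]]
force: [0.4, 0.4, -0.0]
opening: 0.4
```

Emit:
play_rows([
  [0,0,-0.15,0,0,0,0],
  [0,0,-0.15,0,0,0,0],
  [0,0,-0.1,0,0,0,0],
  [0,0,-0.05,0,0,0,0],
  [0,0,0,0,0,0,0],
  [0,0,0,0,0,0,0],
])

```text
time_s: 23.83
ee_pos: [0.4498, 0.4394, 0.1868]
ee_rot: [[0.942, 0.269, 0.198], [0.335, -0.769, -0.545], [0.006, 0.58, -0.815]]
force: [-0.5, -0.5, -0.1]
opening: 0.5
```

```bash
python3 - <<'E'
from go import *
b,d=grab_frame('scene');t2,dt=grab_frame('top');save(b,'f1.png');
save(t2,'f2.png')
cv2.imwrite('pics/f3.png',cv2.cvtColor(np.hstack([cv2.resize(b[150:220,275:400],(440,300)),cv2.resize(t2[175:285,115:225],(330,300))]),cv2.COLOR_RGB2BGR))
c=get_calibration('scene');P=cloud(c,d);hsv=cv2.cvtColor(b,cv2.COLOR_RGB2HSV)
th=np.radians(-10.8);M=np.array([[np.cos(th),np.sin(th)],[-np.sin(th),np.cos(th)]])
loc=(P[...,:2]-[.5026,.2909])@M.T
m=(d>0)&(P[...,2]>.025)&(P[...,2]<.09)&(abs(loc[...,0])<.13)&(abs(loc[...,1])<.13)
q=loc[m];print(m.sum(),q.min(0),q.max(0),P[m][:,2].max())
E
```

```text
23.8333 [ 0.805  0.449  1.473 -0.548  1.53   0.577] [0.4497886  0.43944118 0.18680762] [-0.5 -0.5 -0.1] 0.4997868899369973
[[ 0.942  0.269  0.198]
 [ 0.335 -0.769 -0.545]
 [ 0.006  0.58  -0.815]]
538 [-0.03506441 -0.06600968] [0.05659053 0.04988947] 0.06987001508184376
```

View pics/f1.png

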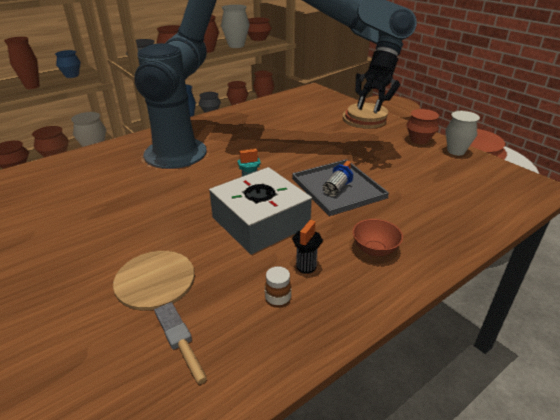

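View pics/f3.png

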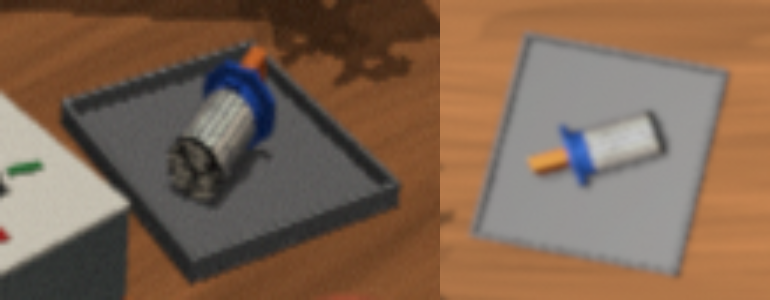

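View pics/f2.png

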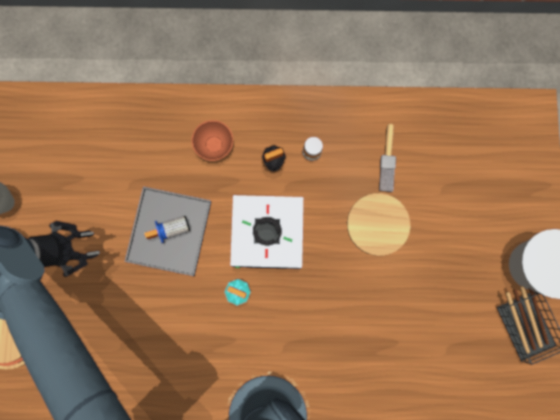

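The cartridge lies in the tray, around (167,229) in the top view and clear of every rim. The gripper is free at (75,250). The bowl, jar, brush and look-alikes are at the pixels where they started.

```bash
python3 -c "
from bench import finish_job,monitor
print(monitor.sense()['force']);print(finish_job())"
```

```text
[-0.03365481  0.22368179  0.34331932]
the job is handed in; nothing more can be done
None
```

The filter cartridge is lying on its side in the grey cleaning tray, and the job was handed in at about 24 s of the 64 s allowed. `finish_job` gave no verdict.

- **Unlock and lift:** I turned the bar about 65° anticlockwise, to the green marks, and lifted the cartridge straight out with no sign of catching.
- **Bat:** I stood it upright near the middle of the bat, let go and backed away. A picture showed it standing on its own.
- **Tray:** I took it again with the gripper tilted 48°, carried it over, lowered it until it touched the floor, and only then let go.

**Last checks:**
- **Position:** depth readings put the cartridge within −35 to +57 mm (x) and −66 to +50 mm (y) of the tray's centre. The tray's inside reaches ±105 by ±95 mm.
- **Gripper:** it is clear of everything, with a force reading near zero.
- **Other objects:** the bowl, jar, brush and both look-alikes appear where they started in the top view.

**Disagreements:** measuring heights by matching two camera views came out 7–9 mm low, for both the bar and the bat. The depth readings agreed with the given heights to within about 1 mm, so I relied on those, and the contact heights on the bat and in the tray confirmed them.

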